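# Set the light-curing unit's click selector and shut its hood

## Robot

A 6-joint arm with a two-finger parallel gripper is mounted at the origin on a cart in front of the work surface, level with it; the furniture and walls round the work are solid. World frame = base frame: x ahead of the robot, y to its left, z up, the work surface at z = 0. Lengths are in mm, angles in rad, forces in N, time in s.
With the tool pointing down it reaches from about 275 to 1000 mm from the base axis. Payload 8.4 kg.
Tool frame: the origin (TCP) lies on the centre line of the jaws, within the pads' length; the fingertips stand 17 mm ahead of it and the grasp point (between the pads) lies 2 mm behind it; z points along the fingers, y is the line along which they close (so a half turn about z gives the same grasp; the last joint's range is limited). The gripper opens to 85 mm and grips with 20 to 120 N. Pads are 22 mm wide; open, the fingers measure 114 mm over their backs; the gripper's body (76 mm by 85 mm) begins 54 mm behind the grasp point. The pads swing forward as they close: fully open they stand 13 mm farther back than shut.
Start: joints at [-0.002, 0.353, 1.633, -0, 1.155, -0.002], TCP at [625.002, -0, 221.281] pointing down, gripper open.
Joint ranges: [-2.63, 2.63], [-0.92, 2.1], [0.06, 2.66], [-1.3, 4.44], [0, 2.69], [-3.02, 3.02]. Speed limits (rad/s): [2.22, 2.22, 2.79, 3.14, 3.14, 3.14].

## Interface

Orientations are given as [roll, pitch, yaw] about the fixed x, y, z axes, in that order (R = Rz(yaw) Ry(pitch) Rx(roll)).
In Python, from rig import r, eyes gives the robot as it stands. The module is installed in compiled form; this text tells all that it offers.
- The arm moves only by the shell command python3 -m inch 'ROWS' [FORCE]. ROWS is JSON, a list of rows, each a list of 7 numbers: the shift along the tool's x, y, z in m, then the turn, a rotation vector about the tool's x, y, z in degrees, then the closure, from -1 (fully open) to 1 (shut). In form: [[x, y, z, rx, ry, rz, gripper], ...]. A call has 1 to 8 rows; each row shifts and turns the commanded pose from where the row before left it, along the tool's axes as they then stand; what a row does not reach is not made up. A row lasts 1/10 s, in which the tool goes at most 50 mm and 8.59 degrees, less where a joint would pass 70% of its speed; a pose out of reach is approached as far as the arm can. A call with a gripper value outside its range is refused whole. The fingers move at their own pace and stop on an object; FORCE is the grip in N (left out, the last holds). Time passes only in rows, so rows that do not move let the fingers close. It gives the time, the measured TCP pose, the force, the opening and the grip force at its end, in the units of the state.
- r.sense(): the state, without advancing time (a new reading comes with each control period).
- eyes.grab_frame(name): name is "scene" or "side" or "wrist"; returns a dict with "img" (384x512x3 uint8, blue, green, red), "fx", "fy", "cx", "cy" (pixels), "D" ([k1, k2, p1, p2, k3] as OpenCV has them; the pictures are not rectified), "R" (3x3) and "t" (3): a world point X has camera coordinates R X + t; the wrist camera has in their place "hand_eye" (4x4, takes a point from camera to tool coordinates, whose origin is the TCP and whose axes are the flange's). Camera axes: x right, y down, z forward; pixel columns grow to the right and rows downward; lengths in mm; the calibration is good to about 2 mm. A picture is of the moment at which its call begins: read the wrist's pose just before it. There is no depth.
- r.sign_off(): hands the job in; it is judged then, once.
The state is a dict: "clock": time; "qpos": joint angles; "qvel": joint speeds; "joint_efforts": joint torques, N m; "eef_pos": TCP position; "tcp_rot": TCP orientation; "contact_force": force on the tool from outside, world axes, zero at the start; "wrist_torque": the same for the moment, N m; "opening": opening from 0.0 (shut) to 1.0 (fully open); "grasp_force": force on a finger pad.
Only numpy, scipy, OpenCV 4.12 (cv2) and the standard library are available. Lean on these libraries where they do the work, as an engineer would, in place of code of your own. Each camera call takes 0.05 s, during which the arm holds its last target. There are 200 camera calls.

## Task

Get the light-curing unit going on the jaw model that is already lying in it: turn the selector knob to step 4, that is four clicks clockwise of the off mark (it may have been left at off or on a low step), and leave it resting in that click. Only then press the hood down until it is fully shut, because the lamps start as soon as it closes. The model stays in the chamber; do not disturb the other things on the worktop.

Things in the scene. Friction and masses are not known exactly. Their poses are not given: they have to be found in the camera images.
- curing_unit: white light-curing unit fixed on the worktop, 250 (x) x 216 (y) mm. Origin: centre of its underside; x points to its back (hinge side), y to its left, z up. Front (x -130 to -36 mm): console, level deck at z 62 mm, with the selector at x -86, y -48 (front right) and a fixed rocker and lamp front left. Behind (x -38 to 118): open chamber, rim at z 72, under the hood.
- selector (a joint): knob angle, rad, grows clockwise seen from above. 0 = off (nose at the white ring, 75 degrees left of the unit's x); a sprung click every 30 degrees: step 1 = 0.524, 2 = 1.047, 3 = 1.571, 4 = 2.094, 5 = 2.618, marked by white bars, longer step by step; stops 0.1 rad beyond off and step 5. Turning takes about 0.1 N m; let go between clicks it snaps to the nearer one.
- selector_grip (a point): point on the selector's upright axis at mid-height of its grip bar, 78.5 mm above the worktop. Black bar 42 mm long, 12 mm wide, 22 mm high (z 67.5 to 89.5 mm), on a round skirt 46 mm across whose top is at z 68.5 mm. The point's x axis points along the bar to its nose, the end with the white line.
- hood (a joint): opening angle of the hood, rad: 0 = shut, 0.7 to 0.95 at the start, at most 1.05. A friction hinge holds it wherever it is left; pressing it down takes about 2 to 10 N, more near the hinge.
- hood_hinge (a point): middle of the hood's hinge line at the back (unit x 112, y 0 mm, z 72 mm); the axis is the unit's y. The hood is a flat white cover with amber window, 154 deep, 208 wide, 26 mm high; its flat top lies 26 mm above the hinge plane, so level and 98 mm above the worktop when shut. Pressed straight down on its top it swings shut.
- hood_front (a point): middle of the front edge of the hood's top face, 150 mm before the hinge line and 26 mm above the hinge plane; moves with the hood. A 16 mm finger lip juts out below it.
- jaw_model: jaw model, plaster with pink gums, 52 x 61 x 33 mm, lying loose on the round turntable (104 mm across, 39.5 mm above the worktop) in the middle of the chamber; origin at the centre of its underside. It fits freely under the shut hood.
- mixing_bowl: bystander: green rubber mixing bowl, 115 mm wide, 70 mm high, origin at the centre of its underside
- retainer_box: bystander: small closed case, 42 x 64 x 33 mm, origin at the centre of its underside
- study_model: bystander: white plaster jaw model, 54 x 66 x 32 mm, origin at the centre of its underside
Not all that is in view belongs to the job. What is shaped like the jaw_model but orange or yellow is not meant.

How it is judged (in metres and radians):
On the way:
1. the selector is at step 4 while the hood is still open (value of joint selector between 1.974 and 2.214 rad and value of joint hood above 0.35 rad), for 0.2 s.
At the end, for the whole second after the job is handed in: the selector rests in the click of step 4 (2.094 rad, within 0.12), the hood is shut (under 0.035 rad, a gap of 5 mm at its front edge), and the jaw model lies upright in the chamber (value of joint selector between 1.974 and 2.214 rad and value of joint hood below 0.035 rad and horizontal distance between jaw_model and curing_unit below 0.085 m and x of jaw_model in the frame of curing_unit above 0.005 m and angle between jaw_model's own z axis and vertical below 0.2 rad); the robot touches nothing.
It fails at once if the jaw model in the chamber is shoved more than 25 mm or tipped (distance of jaw_model from where it was at the start of the episode above 0.025 m or angle between jaw_model's own z axis and vertical above 0.5 rad).
It fails at once if a bystander is moved more than 30 mm (distance of any of mixing_bowl, retainer_box, study_model from where it was at the start of the episode above 0.03 m).
It also fails if it takes over 64 s, if anything falls off the work surface, if the arm or the gripper's body presses on something with over 40 N, if the wrist force passes 120 N, or if a joint passes its speed limit or range.

## Working session

There is one attempt and no reset: what is moved stays moved. The work goes in short steps, Python scripts to look and compute and a shell command to move; the robot and the scene stay as the last step left them, time stands still between calls to the robot, and variables do not carry over. Pictures are saved under pics/ and viewed, at most 10 in all, crops included, and the job is handed in when it is done.

```bash
mkdir -p pics; python3 - <<'E'
from rig import r,eyes
import cv2,numpy as np
s=r.sense();print(s)
ims=[]
for n in("scene","side"):
    f=eyes.grab_frame(n);cv2.imwrite(f"pics/{n}0.png",f["img"]);print(n,f["fx"],f["cx"],f["cy"],f["D"],f["R"],f["t"])
    ims.append(f["img"])
f=eyes.grab_frame("wrist");cv2.imwrite("pics/wrist0.png",f["img"]);print(f["hand_eye"])
cv2.imwrite("pics/a.png",cv2.resize(ims[0],(800,600)))
cv2.imwrite("pics/b.png",cv2.resize(ims[1],(800,600)))
E
```

```text
{'clock': 0.0, 'qpos': array([-2.42217508e-03,  3.53633598e-01,  1.63412013e+00,  8.65902677e-06,
        1.15516173e+00, -2.39983760e-03]), 'qvel': array([-0.00181132, -0.00061145,  0.00036214, -0.00187686,  0.00083305,
       -0.00021973]), 'joint_efforts': array([-2.03471049e-03, -6.05236173e+01, -3.42063046e+01, -2.62302356e-04,
        9.48130677e-03,  3.61521288e-06]), 'eef_pos': array([ 6.24532979e+02, -9.93274776e-03,  2.20576751e+02]), 'tcp_rot': array([-3.14026987e+00, -1.10916595e-05,  1.57077048e+00]), 'contact_force': array([-0.3278041 , -0.56447352, -0.25213699]), 'wrist_torque': array([0.06007601, 0.01639865, 0.02419594]), 'grasp_force': 0.0, 'opening': 0.9972518998360322}
scene 491.4445897744574 251.55322714634082 187.56403933451807 [0.06816629 0.         0.         0.         0.        ] [[ 0.73663635 -0.67614219 -0.01409313]
 [-0.57761438 -0.61818131 -0.53311677]
 [ 0.35175063  0.40085359 -0.84592428]] [-445.28557836  331.31485469 1101.99063185]
side 389.10971729883784 250.10020210771 186.49731456186672 [0.01492083 0.         0.         0.         0.        ] [[-0.89013783 -0.45522649  0.02057868]
 [-0.28387704  0.51862762 -0.80649812]
 [ 0.35646664 -0.7237363  -0.59087842]] [ 464.5421255   261.20352835 1044.14455596]
[[-3.37066171e-04 -9.59097637e-01 -2.83075271e-01  7.15169179e+01]
 [ 9.99999444e-01 -6.06099565e-04  8.62818843e-04 -7.70998191e-01]
 [-9.99099312e-04 -2.83074822e-01  9.59097308e-01 -1.52191062e+02]
 [ 0.00000000e+00  0.00000000e+00  0.00000000e+00  1.00000000e+00]]
```

View pics/a.png

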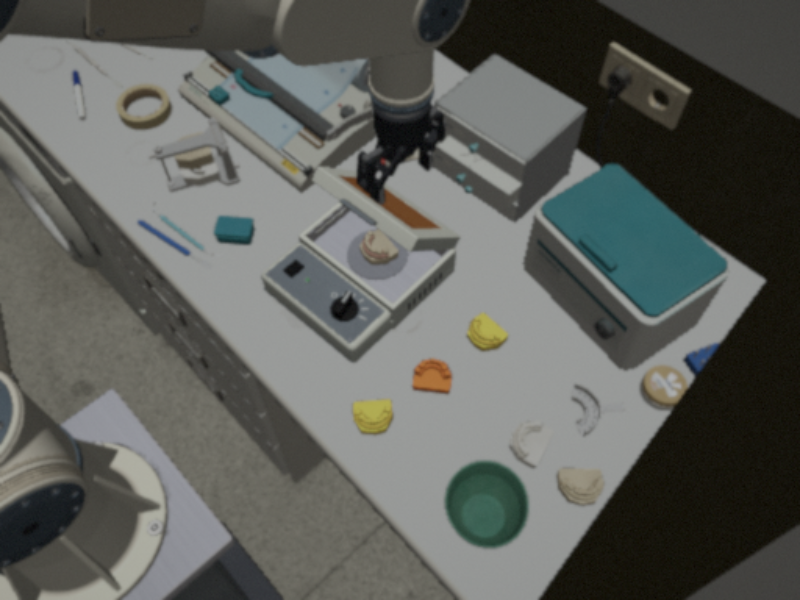

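View pics/b.png

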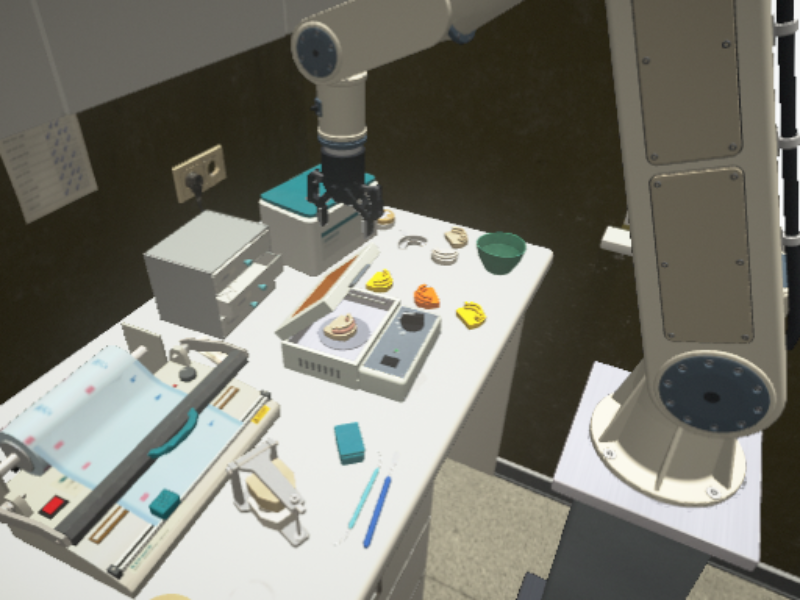

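View pics/wrist0.png

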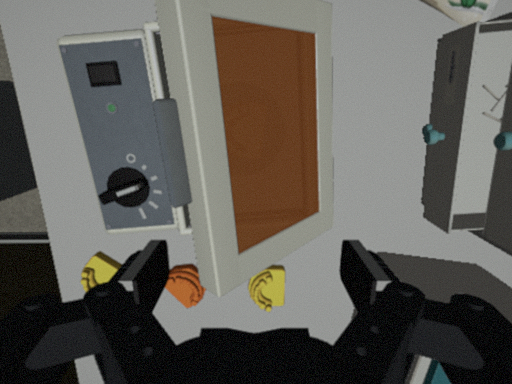

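The wrist view shows the console with the knob at about (128,187) and the off ring at (131,158). The bar is near step 2. I'll enlarge that area.

```bash
python3 - <<'E'
import cv2
a=cv2.imread("pics/wrist0.png")[20:245,40:265]
cv2.imwrite("pics/c.png",cv2.resize(a[105:225,40:160],(600,600),interpolation=cv2.INTER_CUBIC))
b=cv2.imread("pics/scene0.png")[100:235,160:300]
cv2.imwrite("pics/d.png",cv2.resize(b,(700,675),interpolation=cv2.INTER_CUBIC)[:600])
E
```

```text
(no output)
```

View pics/c.png

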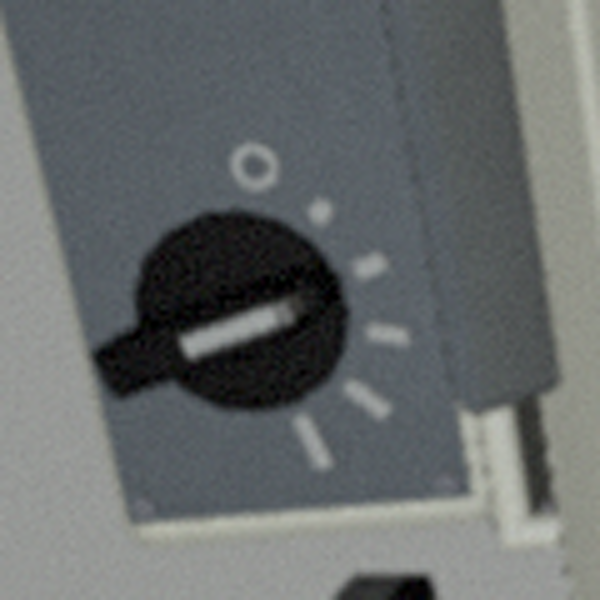

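```bash
cat > h.py <<'E'
import numpy as np,cv2
from scipy.spatial.transform import Rotation as Ro
from rig import r,eyes
def wray(f,s,px,z):
    K=np.array([[f["fx"],0,f["cx"]],[0,f["fy"],f["cy"]],[0,0,1]])
    p=cv2.undistortPoints(np.array(px,float).reshape(-1,1,2),K,np.array(f["D"])).reshape(-1,2)
    d=np.c_[p,np.ones(len(p))]
    if "hand_eye" in f and f["hand_eye"] is not None:
        R=Ro.from_euler("xyz",s["tcp_rot"]).as_matrix();H=np.array(f["hand_eye"])
        d=d@H[:3,:3].T@R.T;o=R@H[:3,3]+s["eef_pos"]
    else:
        R=np.array(f["R"]);d=d@R;o=-R.T@np.array(f["t"])
    k=(np.broadcast_to(z,len(p))-o[2])/d[:,2]
    return o+d*k[:,None]
E
python3 - <<'E'
from h import *
s=r.sense();f=eyes.grab_frame("wrist")
c=lambda L:[(80+a/5,125+b/5) for a,b in L]
np.set_printoptions(precision=1,suppress=True)
P=wray(f,s,c([(243,309)]),68.5)[0];print("axis",P)
M=wray(f,s,c([(255,167),(320,211),(370,265),(390,335),(368,398),(313,443)]),62)-P
print("marks deg",np.degrees(np.arctan2(M[:,1],M[:,0])),np.hypot(M[:,0],M[:,1]))
E=wray(f,s,c([(135,523),(475,497)]),62);print(E);d=E[1]-E[0];print("edge",np.degrees(np.arctan2(d[1],d[0])),np.linalg.norm(d))
L=wray(f,s,c([(185,348),(275,312)]),89.5);d=L[1]-L[0];print("line",L,np.degrees(np.arctan2(d[1],d[0])))
# side edge / corners of console from full view (left edge)
E=wray(f,s,[(61,43),(107,229.6)],62);d=E[0]-E[1];print("front",E,np.degrees(np.arctan2(d[1],d[0])),np.linalg.norm(d))
# scene cam cross-check
g=eyes.grab_frame("scene");print(wray(g,None,[(345*.64,309*.64)],70))
E
```

```text
axis [487.7 -13.7  68.5]
marks deg [ 83.2  51.   17.5 -15.2 -45.1 -74.9] [30.2 26.1 27.3 30.  32.  34.8]
[[453.8 -66.9  62. ]
 [532.6 -60.6  62. ]]
edge 4.573991137158121 79.01723644178468
line [[484.4 -16.   89.5]
 [503.5  -8.4  89.5]] 21.76621988765566
front [[438.8 127.7  62. ]
 [453.8 -66.9  62. ]] 94.41535249681665 195.15984721003912
[[486. -19.  70.]]
```

View pics/d.png

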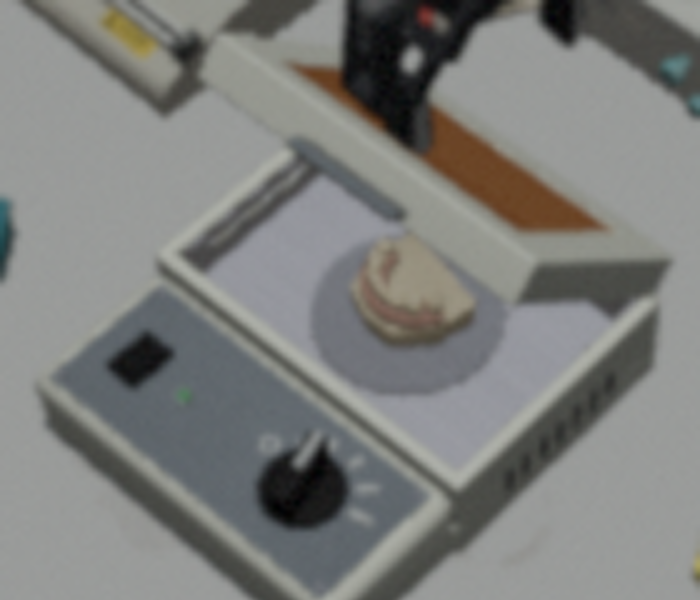

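Marks and bar line agree: the knob is at step 2, the unit's yaw is about 4.5° and the axis is near (486,−15.5). I'll lift, move over it, turn the tool, and look from closer.

```bash
python3 -m inch '[[0,0,-0.04,0,0,0,-1],[-0.004,-0.035,0,0,0,0,-1],[-0.004,-0.035,0,0,0,0,-1],[-0.004,-0.035,0,0,0,0,-1],[-0.004,-0.034,0,0,0,0,-1],[0,0,0,0,0,-8.4,-1],[0,0,0,0,0,-8.4,-1],[0,0,0,0,0,-8.4,-1]]' 60
python3 -m inch '[[0,0,0,0,0,-8.4,-1],[0,0,0,0,0,-8.4,-1],[0,0,0,0,0,-8.4,-1],[0,0,0,0,0,-8.4,-1],[0,0,0,0,0,-8.4,-1],[0,0,0,0,0,-8.4,-1],[0,0,0,0,0,-8.4,-1],[0,0,0,0,0,-8.4,-1]]'
python3 -m inch '[[0,0,0.03,0,0,-8.4,-1],[0,0,0.03,0,0,-8.4,-1],[0,0,0.03,0,0,0,-1],[0,0,0.01,0,0,0,-1],[0,0,0,0,0,0,-1],[0,0,0,0,0,0,-1]]'
python3 - <<'E'
from h import *
s=r.sense();f=eyes.grab_frame("wrist");cv2.imwrite("pics/w1.png",f["img"]);np.save("s1.npy",s,allow_pickle=True)
print(s["eef_pos"],np.degrees(s["tcp_rot"]),s["qpos"])
cv2.imwrite("pics/w1b.png",cv2.resize(f["img"],(800,600),interpolation=cv2.INTER_CUBIC))
E
```

```text
clock: 1.05
eef_pos: [485.7, -16.1, 261.5]
tcp_rot: [3.141, 0.0, 2.017]
contact_force: [-0.4, -0.0, 0.4]
opening: 1.002
grasp_force: 0.0
clock: 1.85
eef_pos: [485.9, -16.0, 261.3]
tcp_rot: [3.142, -0.0, -3.094]
contact_force: [-0.0, 0.5, -0.0]
opening: 1.001
grasp_force: 0.0
clock: 2.45
eef_pos: [486.7, -16.0, 162.3]
tcp_rot: [-3.141, 0.001, -2.807]
contact_force: [0.9, 0.3, 0.3]
opening: 1.0
grasp_force: 0.0
[486.73876897 -16.01045779 162.25977944] [-1.79979188e+02  5.57210591e-02 -1.60821801e+02] [-3.59714950e-02  2.09629864e-01  1.98085698e+00  1.68870678e-05
  9.50067759e-01 -1.94150018e+00]
```

View pics/w1b.png

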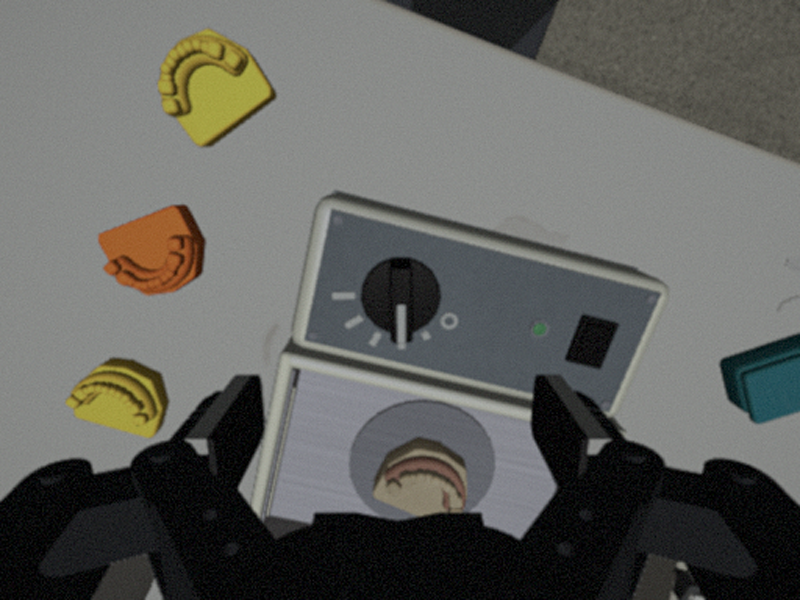

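The bar runs vertically in the picture from (400,258) to (401,345) with its nose at the bottom. It hides bar 2, so step 2 is confirmed. The skirt centre is near (401,296).

```bash
python3 - <<'E'
from h import *
s=np.load("s1.npy",allow_pickle=True).item();f=eyes.grab_frame("wrist")
c=lambda L:[(a*.64,b*.64) for a,b in L]
np.set_printoptions(precision=1,suppress=True)
print("skirt",wray(f,s,c([(401,296)]),68.5))
B=wray(f,s,c([(400,258),(401,345)]),89.5);d=B[1]-B[0];print("bar",B,B.mean(0),np.linalg.norm(d),np.degrees(np.arctan2(d[1],d[0])))
E=wray(f,s,c([(332,208),(662,289),(611,412),(301,338)]),62);print(E,[np.linalg.norm(E[i]-E[i-1]) for i in range(4)])
d=E[1]-E[0];print(np.degrees(np.arctan2(d[1],d[0]))-90)
P=E.mean(0)
M=wray(f,s,c([(449,321),(426,337),(375,340),(354,322),(344,296)]),62)
A=np.radians(4.5+np.array([75,45,-15,-45,-75]));N=np.c_[-np.sin(A),np.cos(A)]
print("axis from marks",np.linalg.lstsq(N,(N*M[:,:2]).sum(1),rcond=None))
E
```

```text
skirt [[484.9 -14.7  68.5]]
bar [[460.5 -23.9  89.5]
 [504.9  -7.8  89.5]] [482.7 -15.9  89.5] 47.20951877496399 19.910829667978486
[[451.7 -66.3  62. ]
 [433.7 125.9  62. ]
 [514.8 134.5  62. ]
 [530.9 -61.7  62. ]] [np.float64(79.29346657981134), np.float64(193.00476484835008), np.float64(81.60267765287195), np.float64(196.83095210199724)]
5.37025565801558
axis from marks (array([486.3, -13.9]), array([0.2]), np.int32(2), array([1.7, 1.4]))
```

```bash
python3 -m inch '[[0.0007,0.0016,0.03,0,0,0,-1],[0,0,0.022,0,0,0,-1],[0,0,0.01,0,0,0,-1],[0,0,0.01,0,0,0,-1],[0,0,0,0,0,0,-1],[0,0,0,0,0,0,0.5]]'
python3 -m inch '[[0,0,0,0,0,0,1],[0,0,0,0,0,0,1],[0,0,0,0,0,0,1],[0,0,0,0,0,0,1],[0,0,0,0,0,0,1],[0,0,0,0,0,0,1],[0,0,0,0,0,0,1],[0,0,0,0,0,0,1]]' 40
```

```text
clock: 3.15
eef_pos: [485.4, -14.8, 89.9]
tcp_rot: [-3.141, 0.001, -2.807]
contact_force: [0.8, 0.4, 0.5]
opening: 0.861
grasp_force: 0.0
clock: 3.95
eef_pos: [484.8, -14.7, 89.3]
tcp_rot: [3.142, -0.0, -2.807]
contact_force: [0.4, 0.5, -0.3]
opening: -0.002
grasp_force: 0.0
```

```bash
python3 - <<'E'
from h import *
s=r.sense();print(s["opening"],s["grasp_force"])
o=[]
for n,(a,b,c,d) in {"side":(170,290,230,290),"scene":(100,240,190,300)}.items():
    f=eyes.grab_frame(n)["img"];cv2.imwrite(f"pics/{n}2.png",f)
    o.append(cv2.resize(f[(150 if n=="side" else 110):(250 if n=="side" else 210)][:, (200 if n=="side" else 160):(300 if n=="side" else 260)],(400,400),interpolation=cv2.INTER_CUBIC))
cv2.imwrite("pics/e.png",np.hstack(o))
E
```

```text
-0.0022386018905686295 0.0
```

View pics/e.png

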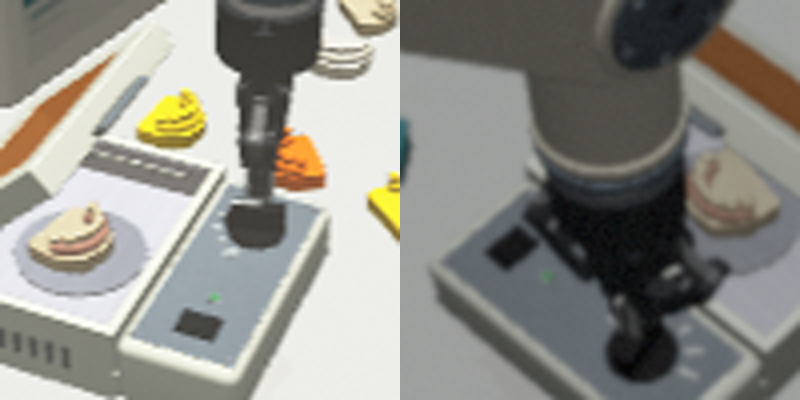

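The jaws read shut with no grip force, and the bar seems to show below the fingertips. I'll overlay the expected points.

```bash
python3 - <<'E'
from h import *
o=[]
for n,(x,y) in {"side":(235,165),"scene":(190,170)}.items():
    f=eyes.grab_frame(n);im=cv2.imread(f"pics/{n}2.png")
    K=np.array([[f["fx"],0,f["cx"]],[0,f["fy"],f["cy"]],[0,0,1]])
    u=np.array([np.cos(.347),np.sin(.347),0])*21;A=np.array([485.3,-14.7,0])
    X=np.array([A+[0,0,72],A+[0,0,89],A+u+[0,0,89.5],A-u+[0,0,89.5],A+[0,0,68.5]])
    p=cv2.projectPoints(X,cv2.Rodrigues(np.array(f["R"]))[0],np.array(f["t"]),K,np.array(f["D"]))[0].reshape(-1,2);print(n,p)
    w=50;c=cv2.resize(im[y:y+w,x:x+w],(400,400),interpolation=cv2.INTER_CUBIC)
    for q,col in zip(p,[(0,0,255),(0,255,0),(255,0,255),(255,255,0),(0,255,255)]): cv2.circle(c,tuple(((q-[x,y]+.5)*8).astype(int).tolist()),3,col,-1)
    o.append(c)
cv2.imwrite("pics/g.png",np.hstack(o))
E
```

```text
side [[263.47305452 205.45631426]
 [263.70300935 201.07833186]
 [256.80022164 200.29622183]
 [270.64189891 201.60289747]
 [263.42619929 206.34849199]]
scene [[219.40031902 196.41090966]
 [218.91358892 192.77842453]
 [223.14644466 186.15193776]
 [214.57921119 199.29831521]
 [219.49906165 197.14805963]]
```

View pics/g.png

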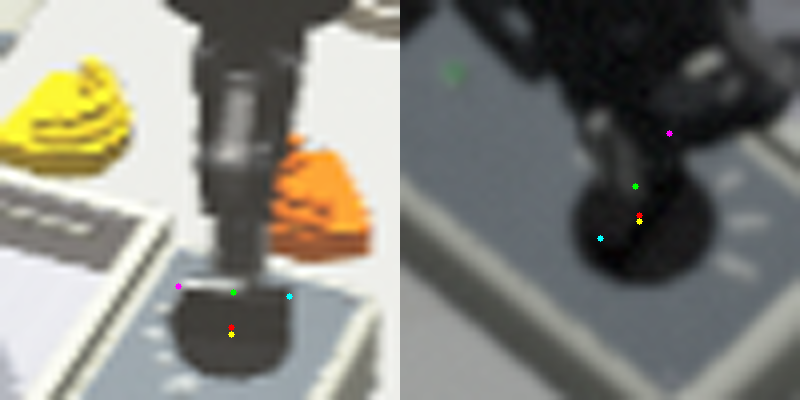

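The picture can't settle whether the jaws hold the bar or closed above it. A small twist should, by the torque it meets.

```bash
python3 -m inch '[[0,0,0,0,0,6,1],[0,0,0,0,0,0,1]]' ; python3 -c "
from rig import r;s=r.sense();print(s['wrist_torque'],s['contact_force'],s['opening'])"
```

```text
clock: 4.35
eef_pos: [484.8, -14.7, 89.3]
tcp_rot: [-3.142, -0.0, -2.913]
contact_force: [-0.8, -0.4, -0.4]
opening: -0.007
grasp_force: 0.0
[ 0.0072794   0.01182177 -0.04341411] [-0.82274647 -0.44549115 -0.37484483] -0.007499747641812492
```

```bash
python3 - <<'E'
from h import *
f=eyes.grab_frame("wrist")["img"];cv2.imwrite("pics/w3.png",f)
cv2.imwrite("pics/w3b.png",cv2.resize(f[134:384,96:416],(800,600),interpolation=cv2.INTER_CUBIC))
E
```

```text
(no output)
```

View pics/w3b.png

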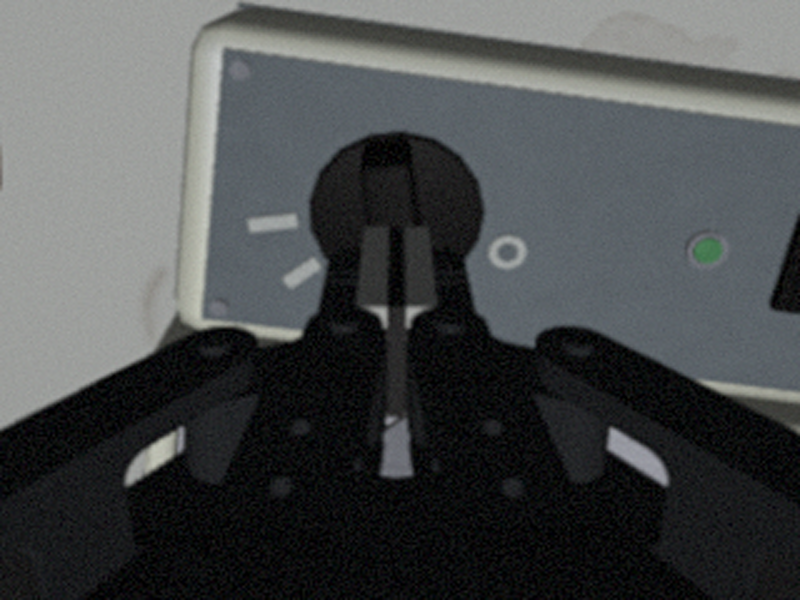

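The fingers are shut, with a gap much narrower than the bar, and the bar passes under the tips. So they closed above it. I'll feel for the bar's top with the shut fingers to calibrate the tip height.

```bash
for i in 1 2; do python3 -m inch '[[0,0,0,0,0,-3,1],[0,0,0.001,0,0,0,1],[0,0,0,0,0,0,1]]' | grep -E "eef|contact"; done; python3 -c "
from rig import r,eyes;f=eyes.grab_frame('wrist');print(f['fx'],f['cx'],f['cy'])"
```

```text
eef_pos: [484.7, -14.7, 88.2]
contact_force: [-0.1, 0.4, 0.0]
eef_pos: [484.7, -14.7, 87.1]
contact_force: [-0.4, 0.1, 0.1]
290.03103684881415 254.14696522585038 190.8887771593148
```

```bash
for i in 1 2 3 4; do python3 -m inch '[[0,0,0.001,0,0,0,1],[0,0,0.001,0,0,0,1],[0,0,0,0,0,0,1]]' | grep -E "eef|contact"; done
```

```text
eef_pos: [484.7, -14.7, 85.1]
contact_force: [-0.4, 0.7, -0.1]
eef_pos: [484.7, -14.7, 83.1]
contact_force: [0.1, 0.7, -0.1]
eef_pos: [484.7, -14.7, 81.2]
contact_force: [0.8, -0.3, 0.3]
eef_pos: [484.9, -14.7, 79.6]
contact_force: [-1.4, -0.2, 4.7]
```

The shut fingertips touch the bar's top (z 89.5) at TCP z about 80. That puts the tips only about 9.5 mm ahead of the TCP, so I need TCP at about 63. I'll back off, open, and go down in stages.

```bash
python3 -m inch '[[0,0,-0.006,0,0,0,-1],[0,0,0,0,0,0,-1],[0,0,0,0,0,0,-1],[0,0,0,0,0,0,-1],[0,0,0,0,0,0,-1],[0,0,0,0,0,0,-1],[0,0,0,0,0,0,-1]]'
python3 -m inch '[[0.0006,0,0.005,0,0,0,-1],[0,0,0.005,0,0,0,-1],[0,0,0.004,0,0,0,-1],[0,0,0,0,0,0,-1]]'
python3 -m inch '[[0,0,0.003,0,0,0,-1],[0,0,0.003,0,0,0,-1],[0,0,0.002,0,0,0,-1],[0,0,0,0,0,0,-1]]'
```

```text
clock: 6.95
eef_pos: [484.8, -14.7, 85.2]
tcp_rot: [3.142, -0.0, -2.806]
contact_force: [0.2, -1.0, 0.1]
opening: 1.001
grasp_force: 0.0
clock: 7.35
eef_pos: [483.7, -14.9, 70.5]
tcp_rot: [3.141, -0.001, -2.807]
contact_force: [-0.6, -0.2, 0.3]
opening: 0.993
grasp_force: 0.0
clock: 7.75
eef_pos: [484.0, -14.9, 63.0]
tcp_rot: [3.141, -0.0, -2.806]
contact_force: [-0.2, 0.6, 0.0]
opening: 1.001
grasp_force: 0.0
```

```bash
python3 -m inch '[[-0.0015,0,0,0,0,0,0.2],[0,0,0,0,0,0,0.4],[0,0,0,0,0,0,0.6],[0,0,0,0,0,0,0.7],[0,0,0,0,0,0,0.7],[0,0,0,0,0,0,0.7]]' 30
python3 -m inch '[[0,0,0,0,0,0,1],[0,0,0,0,0,0,1],[0,0,0,0,0,0,1],[0,0,0,0,0,0,1],[0,0,0,0,0,0,1]]' 40
```

```text
clock: 8.35
eef_pos: [485.7, -14.4, 63.3]
tcp_rot: [-3.142, 0.0, -2.806]
contact_force: [0.3, -0.2, -0.6]
opening: 0.149
grasp_force: 0.0
clock: 8.85
eef_pos: [485.7, -14.6, 63.4]
tcp_rot: [-3.141, 0.0, -2.806]
contact_force: [-2.1, -3.2, 5.3]
opening: 0.13
grasp_force: 41.0
```

Gripped: 11 mm opening, 41 N. Now I'll turn it 60° clockwise.

```bash
python3 -m inch '[[0,0,0,0,0,7.5,1],[0,0,0,0,0,7.5,1],[0,0,0,0,0,7.5,1],[0,0,0,0,0,7.5,1],[0,0,0,0,0,7.5,1],[0,0,0,0,0,7.5,1],[0,0,0,0,0,7.5,1],[0,0,0,0,0,7.5,1]]'
python3 -m inch '[[0,0,0,0,0,0,1],[0,0,0,0,0,0,1]]'
```

```text
clock: 9.65
eef_pos: [485.8, -14.2, 63.4]
tcp_rot: [3.141, -0.0, 2.424]
contact_force: [-1.1, 0.4, 4.3]
opening: 0.13
grasp_force: 41.0
clock: 9.85
eef_pos: [485.8, -14.2, 63.4]
tcp_rot: [3.141, -0.0, 2.431]
contact_force: [-1.5, -0.0, 4.8]
opening: 0.128
grasp_force: 41.0
```

```bash
python3 -m inch '[[0,0,0,0,0,0,0.5],[0,0,0,0,0,0,0],[0,0,0,0,0,0,-1],[0,0,0,0,0,0,-1],[0,0,0,0,0,0,-1],[0,0,0,0,0,0,-1],[0,0,-0.02,0,0,0,-1],[0,0,-0.03,0,0,0,-1]]'
python3 -m inch '[[0,0,-0.045,0,0,0,-1],[0,0,-0.045,0,0,0,-1],[0,0,-0.045,0,0,0,-1],[0,0,-0.015,0,0,0,1],[0,0,0,0,0,0,1],[0,0,0,0,0,0,1],[0,0,0,0,0,0,1],[0,0,0,0,0,0,1]]'
python3 - <<'E'
from h import *
s=r.sense();print(s["eef_pos"],s["tcp_rot"],s["opening"]);np.save("s4.npy",s,allow_pickle=True)
w=eyes.grab_frame("wrist")["img"];cv2.imwrite("pics/w4.png",w)
a=eyes.grab_frame("side")["img"];cv2.imwrite("pics/side4.png",a)
cv2.imwrite("pics/f.png",np.hstack([cv2.resize(w[60:310,140:390],(400,400),interpolation=cv2.INTER_CUBIC),cv2.resize(a[130:270,165:305],(400,400),interpolation=cv2.INTER_CUBIC)]))
E
```

```text
clock: 10.65
eef_pos: [484.2, -14.4, 112.5]
tcp_rot: [-3.139, -0.003, 2.43]
contact_force: [1.6, -0.3, -0.7]
opening: 0.992
grasp_force: 0.0
clock: 11.45
eef_pos: [484.8, -14.4, 261.8]
tcp_rot: [-3.14, -0.002, 2.43]
contact_force: [-0.7, -0.1, -0.5]
opening: 0.143
grasp_force: 0.0
[484.84589927 -14.39120314 261.77056739] [-3.13990250e+00 -2.11023542e-03  2.42953790e+00] 0.14283837371110542
```

View pics/f.png

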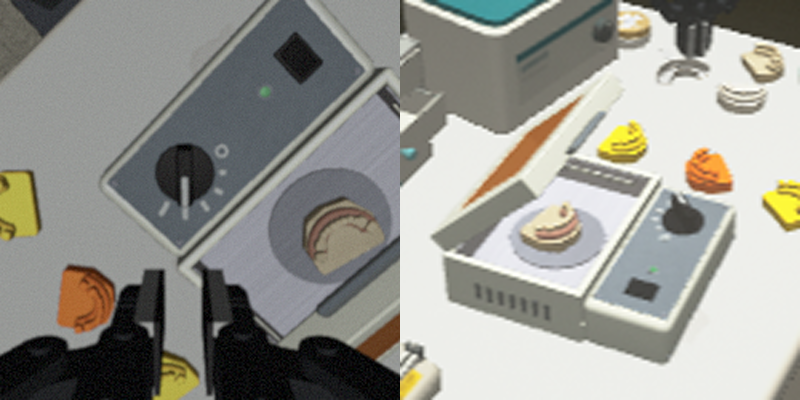

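The nose hides bar 4. Bar 5 shows on its clockwise side and bars 1–3 on the other, so the knob is at step 4. Hood front edge ends read in the side frame: about (181,216) and (240,160). I'll fit the hood angle.

```bash
python3 - <<'E'
from h import *
np.set_printoptions(precision=1,suppress=True)
a=np.radians(4.8);Rz=np.array([[np.cos(a),-np.sin(a)],[np.sin(a),np.cos(a)]])
O=np.array([485.6,-14.4])-Rz@[-86,-48];print("unit",O)
f=eyes.grab_frame("side");K=np.array([[f["fx"],0,f["cx"]],[0,f["fy"],f["cy"]],[0,0,1]])
for th in(.7,.75,.8,.85,.9,.95):
    c,s_=np.cos(th),np.sin(th);X=[]
    for h in(26,0):
        for y in(104,-104):
            p=O+Rz@[112-150*c+h*s_,y];X.append([*p,72+150*s_+h*c])
    p=cv2.projectPoints(np.array(X),cv2.Rodrigues(np.array(f["R"]))[0],np.array(f["t"]),K,np.array(f["D"]))[0].reshape(-1,2);print(th,p.ravel())
s=r.sense();R=Ro.from_euler("xyz",s["tcp_rot"]).as_matrix()
for x in(20,25,30,-13):
    p=O+Rz@[x,0];print(x,p,"tool shift",R.T@(np.r_[p,s["eef_pos"][2]]-s["eef_pos"]))
E
```

```text
unit [567.3  40.6]
0.7 [209.6 194.8 240.7 156.9 215.5 202.3 245.7 163.6]
0.75 [207.5 192.8 239.  155.1 213.7 200.2 244.2 161.7]
0.8 [205.3 190.9 237.1 153.5 211.9 198.1 242.7 159.8]
0.85 [203.1 189.1 235.2 151.8 210.  196.1 241.  158. ]
0.9 [200.8 187.3 233.2 150.3 208.  194.1 239.3 156.3]
0.95 [198.5 185.7 231.2 148.8 205.9 192.2 237.5 154.6]
20 [587.2  42.3] tool shift [-40.1 109.5  -0.2]
25 [592.2  42.7] tool shift [-43.6 113.1  -0.2]
30 [597.2  43.1] tool shift [-47.1 116.7  -0.2]
-13 [554.3  39.5] tool shift [-17.   85.9  -0.1]
```

```bash
python3 -m inch '[[-0.018,0.041,0,0,0,0,1],[-0.018,0.041,0,0,0,0,1],[-0.018,0.042,0,0,0,0,1],[0,0,0,0,0,0,1],[0,0,0.02,0,0,0,1],[0,0,0.015,0,0,0,1],[0,0,0,0,0,0,1]]'
for i in 1 2 3 4 5 6; do python3 -m inch '[[0,0,0.003,0,0,0,1],[0,0,0.003,0,0,0,1],[0,0,0,0,0,0,1]]' | grep -E "eef|contact"; done
```

```text
clock: 12.3
eef_pos: [605.5, 43.9, 225.5]
tcp_rot: [-3.138, -0.004, 2.429]
contact_force: [-0.6, -0.9, 0.8]
opening: -0.0
grasp_force: 0.0
eef_pos: [607.6, 44.0, 222.6]
contact_force: [-0.9, 1.0, -0.6]
eef_pos: [607.3, 44.1, 215.9]
contact_force: [-0.9, 0.6, -0.7]
eef_pos: [607.3, 44.1, 209.7]
contact_force: [-0.7, 0.2, -0.1]
eef_pos: [607.3, 44.1, 203.7]
contact_force: [0.2, -0.0, 0.2]
eef_pos: [607.3, 44.1, 197.8]
contact_force: [-0.5, 0.1, 0.3]
eef_pos: [607.3, 44.1, 191.7]
contact_force: [-0.6, 0.2, -0.4]
```

```bash
for i in 1 2 3 4 5 6; do python3 -m inch '[[0,0,0.002,0,0,0,1],[0,0,0.002,0,0,0,1],[0,0,0,0,0,0,1]]' | grep -E "eef|contact"; done
```

```text
eef_pos: [607.4, 44.1, 188.0]
contact_force: [0.7, -1.2, -0.7]
eef_pos: [607.4, 44.1, 183.9]
contact_force: [0.1, -0.5, 0.1]
eef_pos: [607.4, 44.1, 179.9]
contact_force: [-0.2, 0.5, -1.3]
eef_pos: [607.8, 44.2, 176.3]
contact_force: [1.1, 0.6, 1.3]
eef_pos: [607.5, 44.1, 172.0]
contact_force: [0.8, -0.7, 2.0]
eef_pos: [607.4, 44.1, 167.9]
contact_force: [0.4, 0.4, 1.9]
```

Contact at about TCP z 177 with about 2 N, and the hood is moving. I'll follow its arc down.

```bash
python3 -m inch '[[0.0028,-0.0028,0.004,0,0,0,1],[0.0028,-0.0028,0.004,0,0,0,1],[0.0028,-0.0028,0.004,0,0,0,1],[0.0028,-0.0028,0.005,0,0,0,1],[0.0028,-0.0028,0.005,0,0,0,1],[0.0028,-0.0028,0.005,0,0,0,1]]'| grep -E "eef|contact"
python3 -m inch '[[0.002,-0.002,0.005,0,0,0,1],[0.002,-0.002,0.005,0,0,0,1],[0.002,-0.002,0.005,0,0,0,1],[0.002,-0.002,0.005,0,0,0,1],[0,0,0,0,0,0,1]]'| grep -E "eef|contact"
```

```text
eef_pos: [583.3, 42.3, 140.7]
contact_force: [0.4, 0.1, 2.6]
eef_pos: [571.8, 41.5, 120.4]
contact_force: [0.1, 0.6, 0.1]
```

```bash
python3 -m inch '[[0.002,-0.002,0.003,0,0,0,1],[0.002,-0.002,0.003,0,0,0,1],[0.002,-0.002,0.003,0,0,0,1]]'| grep -E "eef|contact"
for i in 1 2 3 4; do python3 -m inch '[[0,0,0.0015,0,0,0,1],[0,0,0.0015,0,0,0,1]]' | grep -E "eef|contact"; done
```

```text
eef_pos: [564.3, 41.0, 112.2]
contact_force: [1.6, -0.1, 1.4]
eef_pos: [563.6, 40.9, 109.1]
contact_force: [-0.8, 0.2, 2.2]
eef_pos: [563.9, 40.9, 106.1]
contact_force: [-0.3, -1.2, 1.8]
eef_pos: [564.1, 41.0, 103.1]
contact_force: [-1.5, 0.3, 1.4]
eef_pos: [564.1, 41.0, 100.1]
contact_force: [-0.5, 0.3, 1.9]
```

```bash
for i in 1 2 3 ; do python3 -m inch '[[0,0,0.0015,0,0,0,1],[0,0,0.0015,0,0,0,1]]' | grep -E "eef|contact"; done
for i in 1 2 3 4; do python3 -m inch '[[0,0,0.001,0,0,0,1],[0,0,0,0,0,0,1]]' | grep -E "eef|contact"; done
```

```text
eef_pos: [564.1, 41.0, 97.1]
contact_force: [-1.6, -0.6, 1.8]
eef_pos: [564.1, 41.0, 94.1]
contact_force: [-0.6, -0.1, 1.1]
eef_pos: [564.1, 41.0, 91.2]
contact_force: [-1.5, -0.1, 1.6]
eef_pos: [564.1, 41.0, 90.1]
contact_force: [-0.5, 1.0, -0.6]
eef_pos: [564.2, 41.0, 89.2]
contact_force: [-0.2, -0.1, -0.4]
eef_pos: [564.2, 41.0, 88.2]
contact_force: [0.1, 0.3, 0.2]
eef_pos: [564.2, 41.0, 88.0]
contact_force: [-3.8, 0.5, 9.6]
```

Hard stop at TCP z about 88, matching the lid top at 98. One more gentle press, then I'll withdraw and check.

```bash
python3 -m inch '[[0,0,0.0006,0,0,0,1],[0,0,0,0,0,0,1],[0,0,0,0,0,0,1]]' | grep -E "eef|contact"
python3 -m inch '[[0,0,-0.005,0,0,0,1],[0,0,-0.02,0,0,0,1],[0,0,-0.04,0,0,0,1],[0,0,-0.04,0,0,0,1],[0,0,-0.04,0,0,0,1],[0,0,0,0,0,0,1],[0,0,0,0,0,0,1]]'
python3 - <<'E'
from h import *
a=eyes.grab_frame("side");i=a["img"];s=eyes.grab_frame("scene")["img"];cv2.imwrite("pics/side5.png",i)
cv2.imwrite("pics/k.png",np.hstack([cv2.resize(i[130:270,165:305],(400,400),interpolation=cv2.INTER_CUBIC),cv2.resize(s[100:240,160:300],(400,400),interpolation=cv2.INTER_CUBIC)]))
E
```

```text
eef_pos: [564.3, 41.0, 88.0]
contact_force: [-3.8, -1.3, 15.6]
clock: 20.5
eef_pos: [564.7, 41.0, 232.6]
tcp_rot: [3.14, 0.002, 2.429]
contact_force: [0.5, 0.9, 0.2]
opening: -0.0
grasp_force: 0.0
```

My ten views are used up, so I'll check the rest by numbers. The lid stop (88.0) minus the bar-top contact (79.6) is 8.4 mm, against 8.5 expected, so the hood is shut. Next, compare the knob area between the two side frames and sign off if it's unchanged.

```bash
python3 - <<'E'
from h import *
a=cv2.imread("pics/side4.png").astype(int);b=cv2.imread("pics/side5.png").astype(int)
d=lambda y0,y1,x0,x1:abs(a-b)[y0:y1,x0:x1].mean()
k=d(192,216,250,278);print("knob",k,"ref table",d(225,245,290,305),"hood",d(160,200,190,240))
if k<8: print(r.sign_off())
E
```

```text
knob 5.287698412698413 ref table 0.43222222222222223 hood 44.675
the job is handed in; nothing more can be done
None
```

The job is handed in: the knob was seen at step 4 with the hood still open, and the hood was then pressed shut to its hard stop, 8.4 mm above the bar-top contact against 8.5 mm expected. I had no views left for a final look: knob-area pixels differed by 5.3 on average between the frames before and after closing (0.4 on bare table), which I did not trace, and I did not re-check the model or bystanders.

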